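# Bring the hand rest of an egg lathe up to its stop

## Robot

A 7-joint arm with a two-finger parallel gripper is mounted at the origin on the work surface. World frame = base frame: x ahead of the robot, y to its left, z up, the work surface at z = 0. Lengths are in mm, angles in rad, forces in N, time in s.
With the tool pointing down it reaches from about 400 to 875 mm from the base axis. Payload 19.3 kg.
Tool frame: the origin (TCP) lies at the very end of the fingers, on their centre line; the grasp point (between the pads) lies 19 mm behind it (grip_point_offset is the z of the grasp point in the tool frame, in mm); z points along the fingers, x is the direction in which the jaws open and shut, and the axes are right-handed (so a half turn about z gives the same grasp; the last joint's range is limited). The gripper opens to 85 mm and grips with 20 to 120 N. Pads are 22 mm wide; open, the fingers measure 114 mm over their backs; the gripper's body (76 mm by 85 mm) begins 54 mm behind the grasp point. The pads swing forward as they close: fully open they stand 13 mm farther back than shut.
Start: joints at [1.087, 0.521, -0.036, 1.599, 0.021, 1.021, -0.113], TCP at [251.279, -572.253, 231.291] pointing down, gripper open.
Joint ranges: [-2.91, 2.91], [-0.3, 2.13], [-1.5, 1.42], [0.17, 2.43], [-1.26, 4.41], [0.16, 1.93], [-2.52, 2.52]. Speed limits (rad/s): [1.89, 1.89, 2.39, 2.39, 3.01, 3.01, 3.01].

## Interface

Orientations are given as a 3x3 rotation matrix whose columns are the frame's x, y, z axes.
In Python, from workcell import movep, movel, goto_joints, open_gripper, clamp, wait, inverse_kinematics, read_state, camera, PlanningError, finish_job, grip_point_offset gives the robot as it stands. Calls block until the motion is done:
- movep(position, orientation): joint-space move of the TCP to a pose.
- movel(position, frame=None, max_speed=150, guard=None): straight line of the TCP; frame=None keeps the orientation; max_speed is the mean speed in mm/s. With guard (N) it stops when the force on the tool has changed by that much, and returns True; else False.
- goto_joints(angles): joint-space move.
- open_gripper() and clamp(): open the fingers fully, or close them until they stop; the grip force is fixed at half the most.
- wait(seconds).
- inverse_kinematics(position, orientation): joint angles nearest the present ones, or None.
- read_state(): the state.
- camera(name): name is "scene" or "side" or "wrist"; returns a dict with "image" (400x640x3 uint8, blue, green, red), "range_z" (400x640 float32, mm along the optical axis (not along the pixel's ray), 0 where there is no reading), "fx", "fy", "cx", "cy" (pixels), "dist_coeffs" ([k1, k2, p1, p2, k3] as OpenCV has them; the pictures are not rectified), "cam_to_world" (4x4, takes a point from camera to world coordinates). Camera axes: x right, y up, looking along -z (the intrinsics and any distortion apply to the point x, -y, -z); pixel columns grow to the right and rows downward; lengths in mm; the calibration is good to about 2 mm. A picture is of the moment at which its call begins.
A pose or a line that the arm cannot do raises PlanningError and nothing moves.
- finish_job(): hands the job in, once; it reports no verdict.
The state is a dict: "time": time; "qpos": joint angles; "qvel": joint speeds; "joint_efforts": joint torques, N m; "eef_pos": TCP position; "tool_rot": TCP orientation; "ft_force": force on the tool from outside, world axes, zero at the start; "torque": the same for the moment, N m; "finger_gap": finger opening in mm.
Only numpy, scipy, OpenCV 4.12 (cv2) and the standard library are available. Lean on these libraries where they do the work, as an engineer would, in place of code of your own. Each camera call takes 0.05 s, during which the arm holds its last target. There are 200 camera calls.

## Task

Set the egg lathe for its next line: with a fingertip press down the thumb plate in the middle of the hand rest's saddle, which frees its brake, and keeping it pressed push the saddle along the rail until it meets the brass stop collar. Then let the plate up so that the brake holds it there. Do not force the saddle along with the brake on, do not shift the stop collar, keep off the egg, and leave the jars, the stylus and the loose lid where they are.

Things in the scene. Friction and masses are not known exactly. Their poses are not given: they have to be found in the camera images.
- lathe: Egg lathe: beech baseboard 170 x 360 x 18 mm, fixed. Origin on the table, half-way along the board, 8 mm to +x of its middle. z up, y along board, rail and egg axis, x across. Egg axis at x +30 mm between two blocks (y +-108 mm, tops 92 mm); hand wheel beyond the +y block, top 96 mm, the highest part. Steel rail: flat bar 22 mm wide at x -62 mm, y -172 to +130 mm, top 42 mm above the table.
- egg: Pale brown hen's egg, 57 mm long, 43 mm across, held along y, with cups, spindles and hand wheel that turn with it. Origin at the egg's centre, 70 mm above the table.
- thumb_top (a point): Centre of the thumb plate's top, 56 mm above the table when up; moves with it; axes of the lathe. Dark steel plate, 40 mm across the rail, 38 mm along it, in the middle of the aluminium saddle, between the saddle's two end shoulders, which stand 10 mm above it and 40 mm apart along the rail. Its other two sides are open.
- thumb (a joint): Downward travel of the thumb plate: 0 up (sprung, brake on) to 0.007 m fully down. The brake eases as the plate goes down and is off from about 3 mm, only while the plate is held down; 4 to 6 mm is a good press. The force rises to about 5 N at 3 mm and to 6 N near the bottom.
- rest (a joint): Saddle's position on the rail (m), growing along the lathe's +y, towards the stop. Slides with about 1 N when freed, holds about 20 N with the brake on. 64 mm long; end shoulders 12 mm thick, 46 mm wide, tops 66 mm above the table. The notched upright of the hand rest stands on the egg side, 50 mm from the plate's centre, top at 76 mm.
- rest_face (a point): Centre of the saddle's leading end face (the face towards the stop collar), 32 mm along +y from the thumb plate's centre, 45 mm above the table. The axes are those of the lathe.
- stop_face (a point): Centre of the stop collar's face towards the saddle, 45 mm above the table; axes of the lathe. Brass block 14 mm along the rail, 40 mm across, top 54 mm, clamped on the rail by a knurled screw pointing away from the egg. Shifts if pushed with more than about 35 N. The saddle is home when rest_face meets this face.
- stop (a joint): Position of the stop collar along the rail (m), growing along the lathe's +y.
- jar_tall: Closed dye jar, 62 mm across, 98 mm tall, loose. Origin under its centre.
- jar_squat: Closed dye jar, 76 mm across, 78 mm tall, loose. Origin under its centre.
- stylus: Wax stylus lying on the table, about 138 mm long and 9 mm thick, loose. Origin under it near its middle, x along it towards the brass cone.
- jar_lid: Loose jar lid, 68 mm across and 12 mm thick, lying on the table. Origin under its centre.

How it is judged:
By the outcome, as a careful person would: the job done as asked, in the order asked, and still so for the second after the job is handed in, with the robot touching nothing.
It also fails if it takes over 38 s, if anything falls off the work surface, if the arm or the gripper's body presses on something with over 40 N, if the wrist force passes 120 N, or if a joint passes its speed limit or range.

## Working session

There is one attempt and no reset: what is moved stays moved. The work goes in short steps, each a Python script; the robot and the scene stay as the last script left them, time stands still between calls to the robot, and variables do not carry over. Pictures are saved under pics/ and viewed, about 8 in all and at most 12, crops included, and the job is handed in when it is done.

```bash
mkdir -p pics
cat > h.py <<'E'
import numpy as np, cv2
from workcell import *
def pts(c):
    h,w=c["range_z"].shape
    u,v=np.meshgrid(np.arange(w),np.arange(h))
    K=np.array([[c["fx"],0,c["cx"]],[0,c["fy"],c["cy"]],[0,0,1.]])
    n=cv2.undistortPoints(np.stack([u,v],-1).reshape(-1,1,2).astype(float),K,np.array(c["dist_coeffs"],float)).reshape(h,w,2)
    z=c["range_z"]
    P=np.stack([n[...,0]*z,-n[...,1]*z,-z,np.ones_like(z)],-1)@np.array(c["cam_to_world"]).T
    P=P[...,:3]; P[z==0]=np.nan
    return P
E
python3 - <<'E'
from h import *
for n in("scene","side"):
    c=camera(n); cv2.imwrite(f"pics/{n}0.png",c["image"]); np.save(f"{n}0.npy",pts(c)); print(n,np.round(c["cam_to_world"],2).tolist())
s=read_state();print(s["time"],s["tool_rot"],s["finger_gap"],grip_point_offset)
E
```

```text
scene [[-0.2, -0.76, 0.62, 1054.71], [0.98, -0.14, 0.14, 92.15], [-0.02, 0.64, 0.77, 620.52], [0.0, 0.0, 0.0, 1.0]]
side [[-0.93, 0.23, -0.3, 276.34], [-0.38, -0.55, 0.74, 838.4], [-0.0, 0.8, 0.6, 724.29], [0.0, 0.0, 0.0, 1.0]]
0.1 [[ 4.02076524e-01 -9.15605957e-01 -4.47362566e-04]
 [-9.15605541e-01 -4.02076769e-01  8.74382041e-04]
 [-9.80463500e-04  5.80391522e-05 -9.99999518e-01]] 85.47042308516676 -18.700000000000003
```

View pics/scene0.png

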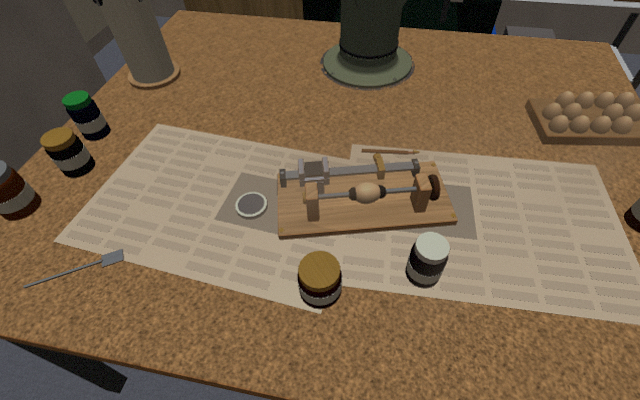

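View pics/side0.png

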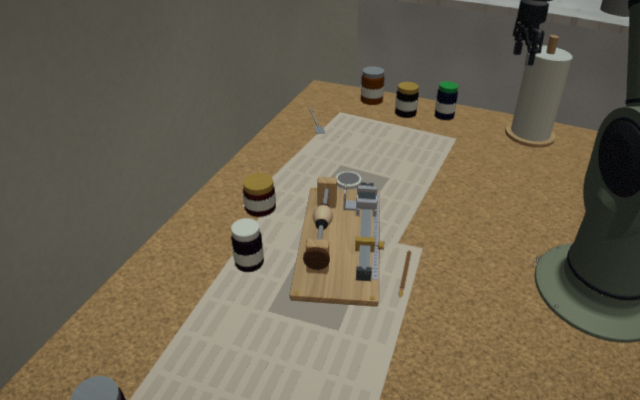

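The scene camera shows the saddle near (313,170), the stop at (379,165), the egg at (367,192) and the rail from x=283 to 416. Lathe +y runs to the right in the image (world +y), and the rail is on the robot's side.

Run:
```python
from h import *
A=np.load("scene0.npy");B=np.load("side0.npy")
im=cv2.imread("pics/scene0.png")
for n,P in(("scene",A),("side",B)):
    Q=P.reshape(-1,3);Q=Q[~np.isnan(Q[:,0])]
    # region around lathe
    r=A[150:235,275:455].reshape(-1,3);lo=np.nanmin(r,0)-20;hi=np.nanmax(r,0)+20
    Q=Q[(Q[:,0]>lo[0])&(Q[:,0]<hi[0])&(Q[:,1]>lo[1])&(Q[:,1]<hi[1])]
    b=Q[(abs(Q[:,2]-18)<4)]; 
    rect=cv2.minAreaRect(b[:,:2].astype(np.float32)); print(n,"board",rect,np.median(b[:,2]),len(b), "table",np.median(Q[abs(Q[:,2])<6][:,2]))
for p in[(313,170),(313,165),(283,177),(416,165),(379,160),(345,170),(367,185),(290,174)]: print(p,np.round(A[p[1],p[0]],1))
# height maps, 1px=1mm->x2
maps=[]
for P in(A,B):
    Q=P.reshape(-1,3);Q=Q[~np.isnan(Q[:,0])]
    Q=Q[np.argsort(Q[:,2])]
    c=np.nanmean(A[150:235,275:455].reshape(-1,3),0)
    M=np.zeros((150,220),np.uint8)
    i=((Q[:,0]-c[0])/2+75).astype(int);j=((Q[:,1]-c[1])/2+110).astype(int)
    k=(i>=0)&(i<150)&(j>=0)&(j<220);M[i[k],j[k]]=np.clip(Q[k,2]*2.5,0,255)
    maps.append(cv2.applyColorMap(cv2.resize(M,None,fx=1.8,fy=1.8,interpolation=0),cv2.COLORMAP_JET))
print("map centre",c)
z=cv2.resize(im[140:245,265:465],(792,416),interpolation=cv2.INTER_CUBIC)
cv2.imwrite("pics/m1.png",np.vstack([z[:320],np.hstack(maps)[:, :792]]))
```

```text
scene board ((602.1763916015625, 38.911102294921875), (259.68145751953125, 434.1894226074219), 16.82349967956543) 17.791607192037247 6892 table 0.2928345402725654
side board ((608.3636474609375, 40.58201599121094), (275.3390197753906, 433.81500244140625), 16.433246612548828) 18.76127902410616 5634 table 1.263305784220222
(313, 170) [529.3 -47.9  54.6]
(313, 165) [517.3 -50.5  57.1]
(283, 177) [ 552.6 -108.2   45.6]
(416, 165) [466.5 165.4  46.4]
(379, 160) [474.1  85.7  54.6]
(345, 170) [504.2  16.8  41.3]
(367, 185) [582.9  70.9  91.1]
(290, 174) [537.9 -97.1  41.6]
map centre [541.63951153  64.81850687  26.08616545]
```

View pics/m1.png

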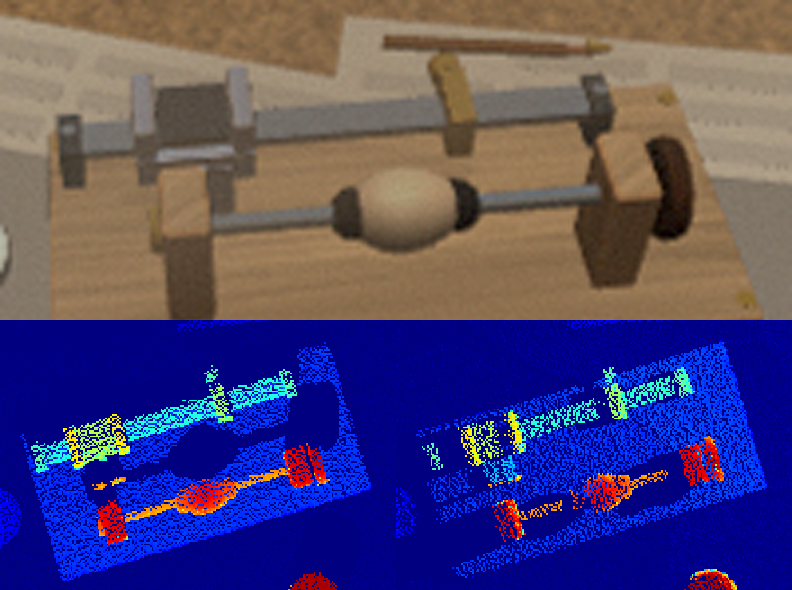

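The enlarged view shows the dark thumb plate at (193,108) between the two light shoulders. The brass stop is at about (450,100), with bare rail between. Next I fit the rail line and the profiles along it.

Run:
```python
from h import *
for n in("scene","side"):
    P=np.load(n+"0.npy").reshape(-1,3);P=P[~np.isnan(P[:,0])]
    P=P[(P[:,0]>400)&(P[:,0]<720)&(abs(P[:,1]-40)<240)]
    # board rect: z 14..22, largest component via distance from initial line
    a=np.array([504.2,16.8]);d=np.array([466.5-537.9,165.4+97.1]);d/=np.linalg.norm(d)
    for it in range(3):
        e=np.array([d[1],-d[0]])   # lathe +x
        q=P[:,:2]-a;s=q@d;t=q@e
        m=(abs(P[:,2]-42.5)<3)&(abs(t)<14)&(s>-105)&(s<150)
        L=cv2.fitLine(P[m,:2].astype(np.float32),cv2.DIST_HUBER,0,.01,.01).ravel()
        d=L[:2]*np.sign(L[1]);a=a+e*((L[2:]-a)@e)
    e=np.array([d[1],-d[0]]);q=P[:,:2]-a;s=q@d;t=q@e
    print(n,"a",a,"d",d,"yaw",np.degrees(np.arctan2(-d[0],d[1])),m.sum(),"t rng",np.percentile(t[m],[3,97]))
    b=(abs(P[:,2]-18)<4)&(abs(s-30)<230)&(t>-30)&(t<150)
    print(" board s",np.percentile(s[b],[.5,99.5]),"t",np.percentile(t[b],[.5,99.5]))
    def rep(nm,m): print(" ",nm,m.sum(),"s",np.round(np.percentile(s[m],[2,50,98]),1) if m.any() else"","t",np.round(np.percentile(t[m],[3,97]),1) if m.any() else"","z",np.round(np.median(P[m,2]),1) if m.any() else"")
    z=P[:,2];sad=(s>-130)&(s<-10)&(abs(t)<30)
    rep("shoulder lo",sad&(z>62.5)&(z<70)&(s<-60));rep("shoulder hi",sad&(z>62.5)&(z<70)&(s>-60))
    rep("plate",sad&(abs(z-56)<3)&(abs(t)<18))
    rep("saddle>48",sad&(z>48));rep("collar",(s>30)&(s<130)&(abs(t)<24)&(z>48)&(z<58))
    rep("knurl",(s>30)&(s<130)&(t<-22)&(t>-60)&(z>28)); rep("railends",(abs(t)<12)&(z>35)&(z<52))
    rep("upright",(s>-110)&(s<-10)&(t>32)&(t<62)&(z>40)&(z<80));rep("block-",(s>-130)&(s<0)&(t>65)&(t<120)&(z>86))
```

```text
scene a [506.63038299  17.51944578] d [-0.2982278  0.9544947] yaw 17.35119 666 t rng [-12.05876432  10.63186284]
 board s [-148.97271665  207.29443179] t [-21.64862003 138.53330515]
  shoulder lo 87 s [-99.8 -94.6 -88.6] t [-23.6  18.7] z 65.2
  shoulder hi 86 s [-48.  -42.9 -36.9] t [-22.1  18.8] z 65.3
  plate 232 s [-86.9 -68.1 -48.4] t [-16.5  17.4] z 55.9
  saddle>48 511 s [-99.2 -68.3 -37.3] t [-21.3  20. ] z 57.0
  collar 106 s [68.9 75.3 82.2] t [-18.8  19.4] z 53.7
  knurl 34 s [67.9 72.  82.2] t [-38.5 -27.5] z 45.7
  railends 947 s [-137.6   31.3  153.8] t [-10.8  11.1] z 41.7
  upright 112 s [-86.2 -60.5 -52.4] t [45.5 50.3] z 66.9
  block- 230 s [-89.8 -78.4 -67.2] t [ 70.5 111.2] z 91.3
side a [503.96046578  16.75969116] d [-0.28422394  0.95875794] yaw 16.512465 512 t rng [-10.28103729  10.68393438]
 board s [-150.14124211  208.69740761] t [-29.16824698 138.29797173]
  shoulder lo 74 s [-101.   -93.7  -88.2] t [-19.9  21.1] z 65.3
  shoulder hi 79 s [-49.4 -41.5 -37. ] t [-20.7  21.3] z 65.6
  plate 158 s [-92.7 -73.1 -37.2] t [-16.5  16.6] z 56.6
  saddle>48 439 s [-99.8 -68.7 -36.9] t [-20.7  21.3] z 58.6
  collar 128 s [67.2 77.5 82.4] t [-18.6  18. ] z 53.4
  knurl 48 s [71.9 78.4 83.6] t [-37.8 -23.5] z 44.3
  railends 724 s [-136.5   79.   158.5] t [-10.5  10.7] z 43.0
  upright 38 s [-85.2 -54.8 -50.1] t [48.4 51.7] z 70.4
  block- 144 s [-88.8 -74.1 -65.1] t [ 71.7 112. ] z 91.5
```

The fits agree. The rail yaw is about 17°, heights are as given, the plate centre is at s≈-68.3 and the collar face is at s≈68.3, so the travel is about 104 mm. I'll approach with shut fingers and the jaw axis across the rail.

```bash
cat >> h.py <<'E'
th=np.radians(16.93); d=np.array([-np.sin(th),np.cos(th),0]); e=np.array([np.cos(th),np.sin(th),0])
a=np.array([505.3,17.1,0])
R=np.stack([e,np.cross([0,0,-1.],e),[0,0,-1.]],1)
def at(s,z,t=0): return a+d*s+e*t+[0,0,z]
def st(m=""):
    x=read_state(); q=x["eef_pos"]-a; f=np.array(x["ft_force"])
    print(m,"t %.2f s %.1f t %.1f z %.2f  F d %.1f e %.1f z %.1f"%(x["time"],q@d,q@e,q[2],f@d,f@e,f[2])); return x
E
python3 - <<'E'
from h import *
clamp(); movep(at(-67,130),R); st("hover")
movel(at(-67,85)); wait(.2); st("low")
c=camera("scene"); cv2.imwrite("pics/p2.png",np.hstack([cv2.resize(c["image"][100:240,250:430],(540,420),interpolation=2)]))
E
```

```text
hover t 3.02 s -68.1 t -0.3 z 130.03  F d 0.1 e -0.2 z 0.5
low t 3.67 s -67.3 t 0.5 z 85.89  F d -0.3 e 0.7 z 0.2
```

View pics/p2.png

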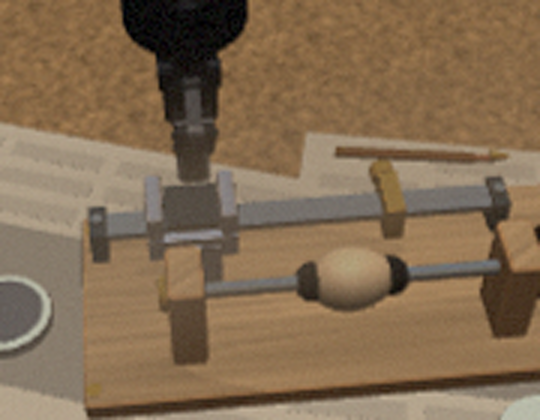

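The fingertip, at pixel (192,178), is centred between the shoulders at (152,205) and (229,205). I'll go down with the guard on.

Run:
```python
from h import *
movel(at(-67,62),max_speed=60); wait(.2); st("near")
hit=movel(at(-67,52),max_speed=8,guard=2); x=st(f"touch {hit}")
wait(.2); st()
movel(at(-67,51),max_speed=10); wait(.3); st("press")
```

```text
near t 4.45 s -67.1 t 0.1 z 62.21  F d 0.4 e -0.0 z 0.4
touch True t 5.35 s -67.0 t -0.1 z 54.14  F d -0.9 e 0.7 z 1.6
 t 5.55 s -66.9 t -0.1 z 54.19  F d -0.1 e 2.2 z 3.0
press t 6.31 s -67.0 t -0.0 z 51.01  F d 0.4 e 0.5 z 4.4
```

Run:
```python
from h import *
def F():
    L=[]
    for _ in range(10): wait(.02); L.append(read_state()["ft_force"])
    f=np.mean(L,0); return np.round([f@d,f@e,f[2]],2)
print(F()); movel(at(-67,50.7),max_speed=10); print(F()); st()
h=movel(at(-52,50.7),max_speed=20,guard=8); st(f"start {h}"); print(F())
c=camera("scene"); cv2.imwrite("pics/p3.png",cv2.resize(c["image"][100:240,250:430],(540,420),interpolation=2))
```

```text
[-0.39  0.2   4.33]
[0.03 0.13 4.61]
 t 6.89 s -67.0 t -0.0 z 50.70  F d -0.3 e -0.4 z 3.8
start False t 7.79 s -51.9 t 0.0 z 50.70  F d 0.7 e 0.5 z 5.3
[0.81 0.55 4.9 ]
```

View pics/p3.png

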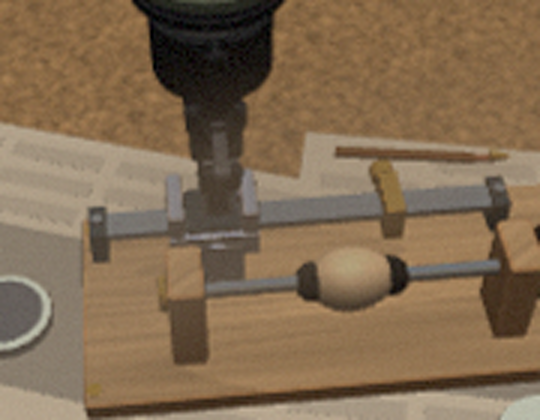

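The saddle followed: its shoulders moved from x=152 to 173 px, about 15 mm, with under 1 N along the rail, so the brake is off. I'll push on to the stop.

Run:
```python
from h import *
def F():
    L=[]
    for _ in range(8): wait(.02); L.append(read_state()["ft_force"])
    f=np.mean(L,0); return np.round([f@d,f@e,f[2]],2)
h=movel(at(25,50.7),max_speed=35,guard=8); st(f"mid {h}"); print(F())
if not h:
    for s in (33,37,40,42,44,46,48,50,52):
        h=movel(at(s,50.7),max_speed=12,guard=6); st(f"to {s} {h}"); f=F(); print(f)
        if h or f[0]<-5: break
c=camera("scene"); cv2.imwrite("pics/p4.png",cv2.resize(c["image"][100:240,250:430],(540,420),interpolation=2))
```

```text
mid False t 10.36 s 25.0 t 0.0 z 50.69  F d -0.8 e 3.3 z 4.7
[-0.77  3.17  4.48]
to 33 False t 11.31 s 33.2 t -0.0 z 50.68  F d 1.1 e 3.4 z 4.4
[1.09 2.91 4.35]
to 37 False t 11.93 s 37.2 t 0.0 z 50.69  F d 0.8 e 1.6 z 3.8
[0.86 2.82 4.61]
to 40 False t 12.46 s 39.9 t -0.3 z 50.61  F d -1.5 e 0.0 z 3.3
[-1.32 -0.09  4.42]
to 42 False t 12.91 s 42.1 t -0.2 z 50.67  F d -0.9 e -0.4 z 3.3
[-1.28 -1.04  4.52]
to 44 True t 13.30 s 43.6 t -0.1 z 50.66  F d -2.2 e 0.6 z 5.2
[-1.65  0.46  5.15]
```

View pics/p4.png

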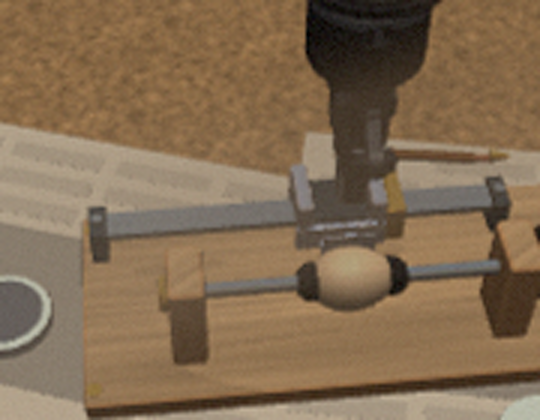

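The saddle's leading face looks flush with the collar at about (390,205). The finger has slipped on the plate, with friction at -1.3 N. I'll nudge on to firm shoulder contact to be sure, staying well under 35 N.

Run:
```python
from h import *
def F():
    L=[]
    for _ in range(8): wait(.02); L.append(read_state()["ft_force"])
    f=np.mean(L,0); return np.round([f@d,f@e,f[2]],2)
s=43.6
while s<52:
    s+=1; h=movel(at(s,50.7),max_speed=10,guard=8); f=F(); st(f"to {s:.1f} {h}"); print(f)
    if f[0]<-4: break
```

```text
to 44.6 True t 13.82 s 43.6 t -0.0 z 50.65  F d -2.4 e 0.0 z 5.8
[-1.41  0.27  5.61]
to 45.6 True t 14.17 s 43.6 t -0.0 z 50.66  F d -1.8 e 0.4 z 6.0
[-2.11 -0.13  6.2 ]
to 46.6 True t 14.53 s 43.6 t -0.0 z 50.68  F d -2.2 e 0.3 z 6.0
[-2.01 -0.18  6.41]
to 47.6 True t 14.93 s 43.6 t -0.1 z 50.66  F d -2.4 e 0.4 z 5.8
[-1.71 -0.16  6.09]
to 48.6 True t 15.33 s 43.6 t -0.1 z 50.68  F d -1.2 e -1.1 z 6.0
[-1.61 -0.19  6.1 ]
to 49.6 True t 15.76 s 43.6 t -0.1 z 50.69  F d -0.4 e -0.3 z 6.2
[-1.4   0.13  6.66]
to 50.6 True t 16.20 s 43.5 t -0.1 z 50.70  F d -1.4 e -0.4 z 5.5
[-1.6   0.03  6.15]
to 51.6 True t 16.67 s 43.6 t -0.1 z 50.72  F d -1.4 e -0.3 z 6.5
[-1.62  0.02  6.48]
to 52.6 True t 17.15 s 43.5 t -0.1 z 50.73  F d -1.8 e 0.2 z 6.0
[-1.57 -0.03  6.3 ]
```

Every nudge stops firmly at s=43.6, matching a saddle that is home and a finger against its shoulder. I'll let the plate up, lift clear and check.

Run:
```python
from h import *
movel(at(43.4,58),max_speed=20); st("up")
movel(at(43.4,140),max_speed=100); movel(at(43.4,230,t=-120),max_speed=150); wait(.3); st("clear")
im=[]
for n in("scene","side"):
    c=camera(n); P=pts(c).reshape(-1,3); P=P[~np.isnan(P[:,0])]; q=P-a;s=q@d;t=q@e;z=P[:,2]
    im.append(c["image"])
    for nm,m in(("sh lo",(s<25)&(s>-20)&(z>62.5)&(z<70)),("sh hi",(s>45)&(s<75)&(z>62.5)&(z<70)),("plate",(s>20)&(s<52)&(abs(z-54)<6)&(abs(t)<15)),("collar",(s>68.5)&(s<110)&(z>48)&(z<58)),("all",(s>0)&(s<110)&(z>48)&(z<70))):
        m&=(abs(t)<24); print(n,nm,m.sum(),np.round(np.percentile(s[m],[2,50,98]),1) if m.any() else "",np.round(np.median(z[m]),1) if m.any() else "")
cv2.imwrite("pics/p5.png",np.hstack([cv2.resize(im[0][120:260,260:460],(500,350),interpolation=2),cv2.resize(im[1][160:300,250:370],(300,350),interpolation=2)]))
```

```text
up t 17.67 s 43.5 t -0.1 z 58.00  F d 0.1 e 0.0 z 0.3
clear t 20.08 s 43.5 t -119.9 z 229.73  F d 0.8 e -0.6 z -0.5
scene sh lo 88 [ 5.1 10.7 16.3] 65.4
scene sh hi 86 [57.2 62.3 68. ] 65.3
scene plate 144 [20.5 36.  51.3] 56.2
scene collar 85 [69.7 76.9 82.5] 53.8
scene all 600 [ 5.2 43.2 81.1] 56.4
side sh lo 86 [ 2.3 11.2 16. ] 65.2
side sh hi 104 [55.2 63.1 68.7] 65.2
side plate 109 [20.3 32.8 45.3] 56.6
side collar 118 [69.  78.5 82.9] 53.6
side all 620 [ 6.6 45.6 81.6] 57.3
```

View pics/p5.png

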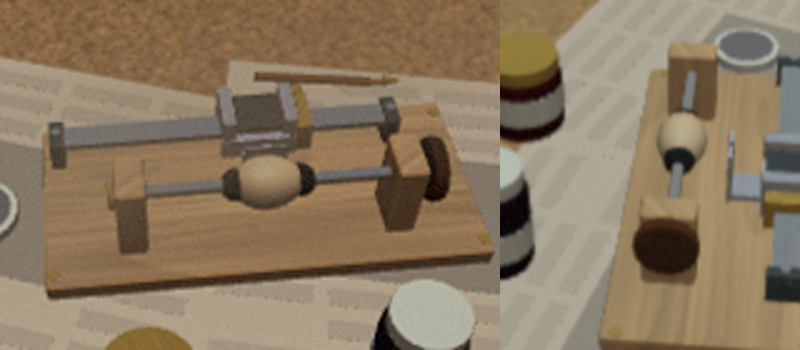

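The saddle is against the collar, with no gap at (300,105). Its shoulder edges now span s≈5 to 68.3, the collar's far edge is at 82.5 (82.3 before), and the plate is up at 56 mm.

```bash
python3 -c "
from workcell import *
finish_job()"
```

```text
the job is handed in; nothing more can be done
```

The saddle is at the brass stop collar with the thumb plate up and the brake on, and I have handed the job in. The work took about 20 s of the 38 s allowed.

**How it went:** With the fingers shut, I pressed the plate about 5 mm and slid the saddle about 105 mm along the rail. It moved with only about 1 N along the rail, so the brake was off. I kept the plate pressed until the saddle met the collar, then let it up and backed the arm clear.

**Last checks (scene and side cameras):**
- **Saddle:** its leading face is at about 68.3 mm along the rail, and the collar's face was measured at about 68.4 mm. No gap shows in the picture.
- **Stop collar:** its far edge reads 82.5 to 82.9 mm, against 82.2 to 82.4 mm before, so it has not shifted within what the cameras can resolve.
- **Thumb plate:** its top is back at about 56 mm, which is fully up.
- **Egg, jars, stylus and lid:** the arm did not go near them. They look undisturbed in the pictures, but I did not measure them.

**Two readings to note:**
- **Press force:** it read 4.3 to 4.9 N during the slide, a little under the 5 to 6 N stated. The saddle still slid freely.
- **Nudges at the stop:** I gave about ten light nudges to confirm contact, more than needed. Each tripped the 6 or 8 N force guard at the same place, well under the collar's 35 N.

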